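# Register a mounted lino block

## Task

The inked lino block lies askew on the register board with its slotted corner on the steel pin. Push the opposite corner so that the block turns in place about the pin until its side beds firmly on the tip of the steel lay screw, then swing the brass turn button by its black knob until its nose bears tight on the block and holds it against the screw. Feel your way and force nothing, keep off the inked lino, keep the slot on the pin and leave the things round the board alone.

Things in the scene. Friction and masses are not known exactly. Their poses are not given: they have to be found in the camera images.
- register_board: fixed plywood board, top 12 mm above the desk. Its frame is the jig frame: origin on the desk plane, z up, x and y along its sides; it spans x -125 to 95, y -112 to 92 mm. With the block home, the block's sides run along x and y of this frame to within 0.09 rad
- lay_bracket: aluminium bracket 26 x 12 x 20 mm on the board, fixed, with a horizontal steel lay screw (8 mm thick, round tip, 9 mm above the board) along the board's y. Origin: under the bracket's middle, on the board (board -48, 80, 12 mm). The screw's tip looks to -y and stands 17 to 33 mm in front of this origin: set by hand anew each time, not measured, to be found by feel. It does not yield
- register_pin (a point): foot of the rigid steel pin, 10 mm diameter, 25 mm tall, on its axis at the board's top (board 49, 37, 12 mm)
- mounted_block: loose wooden mount, 0.22 to 0.45 kg, inked lino on top. Origin: underside, on the pin's axis when the slot's closed end bears on the pin. The mount spans x -110 to 9, y -92 to 18, z 0 to 18 mm; a slot 13 mm wide, 14 deep opens in its +x side round the origin. Home: origin at the pin, +y side on the lay screw's tip. Starts 0.24 to 0.38 rad anticlockwise of the board
- inked_lino: inked carved lino, 99 x 102 x 5 mm, glued on the mount, 18 to 23 mm above its underside, 3 mm or more inside the mount's sides; must not be touched. Origin: centre of its underside
- push_corner (a point): the mount's corner diagonally across from the slot, to be pushed (block frame -110, -92, 9 mm: half height). Push the -y side near it along the corner's arc about the pin, clockwise, to turn the block home; a push aimed more at the pin jams. Sliding takes 1 to 7 N; a firm press home on the screw is 10 to 15 N; the wood bruises at more than 20 N
- swing_corner (a point): the mount's corner between its -x and +y sides, which swings towards the lay screw (block frame -110, 18, 9 mm); the screw meets the +y side some 10 mm from it
- turn_button (a joint): angle of the brass turn button about its upright pivot, rad, anticlockwise from above, 0 to 2.2. At 0 its nose points to the board's -y, its lever 0.785 rad clockwise of the nose. Starts open at 0 to 0.3; stays where left (friction 0.15 N m: 3 N at the knob). With the block home the nose meets it at 1.55 to 2.05, then turn on by feel till it nips tight: 10 to 14 N at the knob, never over 20 N
- button_pivot (a point): foot of the button's pivot screw on the board's top (board -82, -70, 12 mm)
- button_knob (a point): middle of the black upright knob on the button's lever, 14 mm diameter, 48 mm from the pivot, spanning 23 to 54 mm above the desk; this point is 42 mm above the desk. The flat lever under it reaches up to 23 mm above the desk
- button_nose (a point): the button's brass nose, 14 mm wide with a round end of 7 mm radius whose centre is this point, 36 mm from the pivot; it spans 15 to 26 mm above the desk and so bears on the wooden mount
- baren: bystander: round dark baren, 100 mm wide, 35 mm tall, left of the board. Origin: centre of its underside
- mix_cup: bystander: small white mixing cup, 44 mm wide, 32 mm tall, right of the board. Origin: centre of its underside
- ink_tube_blue: bystander: blue and white ink tube, 131 x 36 x 24 mm, lying left of the board at its far end. Origin: centre of its underside

How it is judged:
By the outcome, as a careful person would: the job done as asked, in the order asked, and still so for the second after the job is handed in, with the robot touching nothing.
It also fails if it takes over 72 s, if anything falls off the work surface, if the arm or the gripper's body presses on something with over 40 N, if the wrist force passes 120 N, or if a joint passes its speed limit or range.

## Robot

A 6-joint arm with a two-finger parallel gripper is mounted at the origin on a cart in front of the work surface, level with it; the furniture and walls round the work are solid. World frame = base frame: x ahead of the robot, y to its left, z up, the work surface at z = 0. Lengths are in mm, angles in rad, forces in N, time in s.
With the tool pointing down it reaches from about 300 to 825 mm from the base axis. Payload 5.4 kg.
Tool frame: the origin (TCP) lies at the very end of the fingers, on their centre line; the grasp point (between the pads) lies 19 mm behind it; z points along the fingers, y is the line along which they close (so a half turn about z gives the same grasp; the last joint's range is limited). The gripper opens to 92 mm and grips with 3 to 60 N. Pads are 20 mm wide; open, the fingers measure 128 mm over their backs; the gripper's body (75 mm by 189 mm) begins 69 mm behind the grasp point.
Start: joints at [1.138, 0.158, 1.597, -0, 1.386, -0.21], TCP at [127.064, 560.768, 183.001] pointing down, gripper open.
Joint ranges: [-2.91, 2.91], [-0.94, 2.29], [0.18, 2.7], [-1.29, 4.43], [0.17, 2.64], [-3, 3]. Speed limits (rad/s): [2.57, 2.57, 3.14, 3.14, 3.14, 3.14].

## Interface

Orientations are given as a unit quaternion [x, y, z, w].
In Python, from cell import r gives the robot as it stands.
- The arm moves only by the tool move_arm, never from a script. Its argument "commands" is a list that holds one entry, the list of rows, each a list of 7 numbers: the turn, a rotation vector about the world's x, y, z in units of 8 degrees (1.0 is 8 degrees), then the shift along the world's x, y, z in units of 25 mm (1.0 is 25 mm), then the opening, from 0 (shut) to 1 (fully open). In form: [[[wx, wy, wz, dx, dy, dz, hand], ...]]. A call has exactly 10 rows; each row shifts and turns the commanded pose from where the row before left it; what a row does not reach is not made up. A row lasts 1/10 s, in which the tool goes at most 50 mm and 8.59 degrees, less where a joint would pass 70% of its speed; a pose out of reach is approached as far as the arm can. A call is refused whole if a number of a shift passes 1 or a number of a turn 1, either way. A call with a gripper value outside its range is refused whole. The fingers move at their own pace and stop on an object; "newtons" is the grip in N (left out, the last holds). Time passes only in rows, so rows that do not move let the fingers close, or fill a call up. It gives the time, the measured TCP pose, the force, the opening and the grip force at its end, in the units of the state.
- r.state(): the state, without advancing time (a new reading comes with each control period).
- r.snapshot(name): name is "scene" or "side" or "wrist"; returns a dict with "image" (384x512x3 uint8, red, green, blue), "vertical_fov" (degrees; the focal length in pixels is half the picture's height over the tangent of half this angle, whatever the lens; pixels are square), "cx", "cy" (the principal point, pixels), "k1" (the pictures are not rectified: a ray, as slopes to the right and down, at radius r is drawn at 1 + k1 r^2 times it, then the intrinsics apply), "rvec" (rotation vector, rad) and "tvec" (3), from world to camera coordinates, as OpenCV has them; the wrist camera has in their place "tool_from_camera" (4x4, takes a point from camera to tool coordinates, whose origin is the TCP and whose axes are the flange's). Camera axes: x right, y down, z forward; pixel columns grow to the right and rows downward; lengths in mm; the calibration is good to about 2 mm. A picture is of the moment at which its call begins: read the wrist's pose just before it. There is no depth.
- r.finish_job(): hands the job in; it is judged then, once.
The state is a dict: "clock": time; "qpos": joint angles; "qvel": joint speeds; "joint_efforts": joint torques, N m; "tcp_pos": TCP position; "orientation": TCP orientation; "contact_force": force on the tool from outside, world axes, zero at the start; "ft_torque": the same for the moment, N m; "gripper_width": finger opening in mm; "gripper_force": force on a finger pad.
Only numpy, scipy, OpenCV 4.12 (cv2) and the standard library are available. Lean on these libraries where they do the work, as an engineer would, in place of code of your own. Each camera call takes 0.05 s, during which the arm holds its last target. There are 200 camera calls.

## Working session

There is one attempt and no reset: what is moved stays moved. The work goes in short steps, Python scripts to look and compute and a tool call to move; the robot and the scene stay as the last step left them, time stands still between calls to the robot, and variables do not carry over. Pictures are saved under pics/ and viewed, at most 10 in all, crops included, and the job is handed in when it is done.

Besides the shell and the picture viewer there is one more tool, called after "Request:" as name(argument=value, ...), one argument or row to a line, values as JSON. move_arm: Moves the arm, as the interface text tells. Its arguments: {"type":"object","properties":{"commands":{"type":"array","items":{"type":"array","items":{"type":"array","items":{"type":"number"}}}},"newtons":{"type":"number"}},"required":["commands"]}

```bash
ls; mkdir -p pics
python3 - <<'E'
from cell import r
import cv2,pickle
d={}
s=r.state(); d['state']=s
for n in("scene","side","wrist"):
    x=r.snapshot(n); d[n]=x; cv2.imwrite(f"pics/{n}0.png",x["image"][:,:,::-1])
    print(n,{k:v for k,v in x.items() if k!="image"})
print(s)
a=cv2.imread("pics/scene0.png");b=cv2.imread("pics/side0.png")
pickle.dump(d,open("d0.pkl","wb"))
cv2.imwrite("pics/scene0b.png",cv2.resize(a,(800,600),interpolation=cv2.INTER_CUBIC))
cv2.imwrite("pics/side0b.png",cv2.resize(b,(800,600),interpolation=cv2.INTER_CUBIC))
E
```

```text
pics
scene {'vertical_fov': 45.35625344369966, 'cx': 248.82518397279264, 'cy': 192.4532274185327, 'k1': 0.05315352095414363, 'rvec': array([ 1.95676708, -0.83715466,  0.49523598]), 'tvec': array([-279.10978573,  285.99762727,  547.04835804])}
side {'vertical_fov': 53.23693046901983, 'cx': 260.72626685577876, 'cy': 196.64460790833732, 'k1': 0.009986001754631987, 'rvec': array([ 0.1243576 ,  2.81396987, -1.30341393]), 'tvec': array([536.38949752, -53.64822097, 987.95727817])}
wrist {'vertical_fov': 60.97250928069788, 'cx': 255.13904706013398, 'cy': 192.49647919010738, 'k1': -0.003947379841061993, 'tool_from_camera': array([[ 6.50281024e-04, -9.56367205e-01, -2.92166643e-01,
         8.27226209e+01],
       [ 9.99998964e-01,  9.97202646e-04, -1.03848802e-03,
        -1.33192393e+00],
       [ 1.28452523e-03, -2.92165665e-01,  9.56366862e-01,
        -2.02165467e+02],
       [ 0.00000000e+00,  0.00000000e+00,  0.00000000e+00,
         1.00000000e+00]])}
{'clock': 0.0, 'qpos': array([ 1.13789637e+00,  1.59043337e-01,  1.59823859e+00, -1.22369635e-05,
        1.38616199e+00, -2.10060169e-01]), 'qvel': array([-7.00880882e-04,  2.08739314e-04,  5.87805469e-05, -1.53260517e-03,
        5.76677126e-04, -4.78800819e-04]), 'joint_efforts': array([-1.55246937e-03, -3.85581565e+01, -3.22104156e+01,  6.99997600e-02,
        3.81880137e-02, -1.53383207e-04]), 'tcp_pos': array([126.78652017, 560.15205739, 182.01898867]), 'orientation': array([ 1.11188332e-01,  9.93798922e-01, -8.80106538e-04, -2.86766199e-04]), 'contact_force': array([-0.7303305 , -0.77515267,  0.35525712]), 'ft_torque': array([ 0.03949679, -0.05159468, -0.00159943]), 'gripper_force': 0.0, 'gripper_width': 91.7175905595615}
```

View pics/scene0b.png

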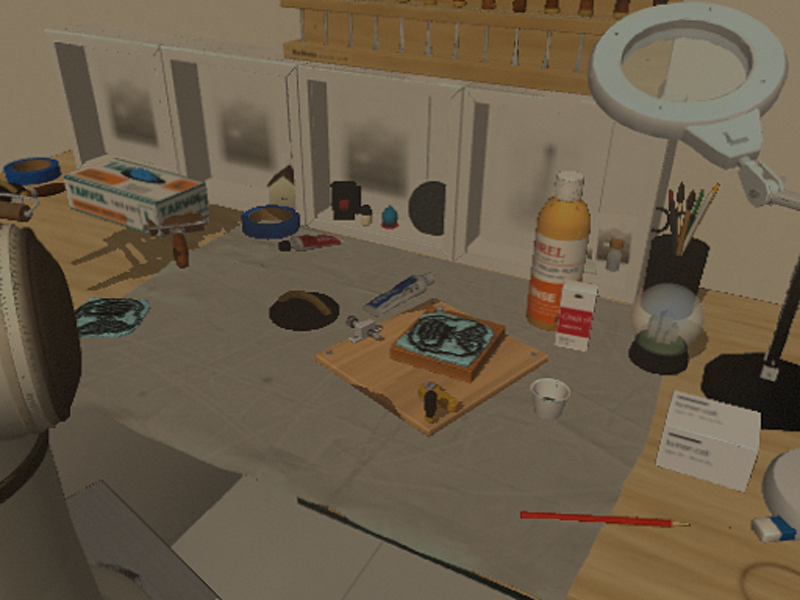

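View pics/side0b.png

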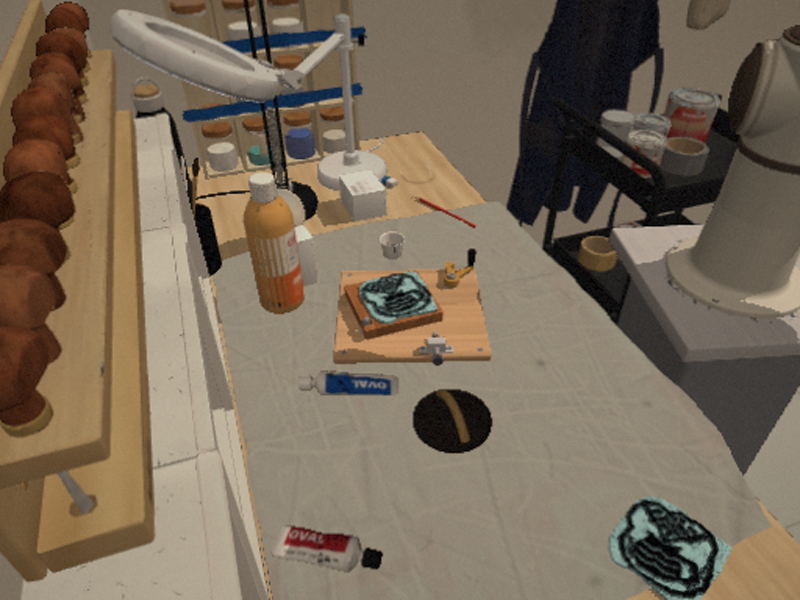

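View pics/wrist0.png

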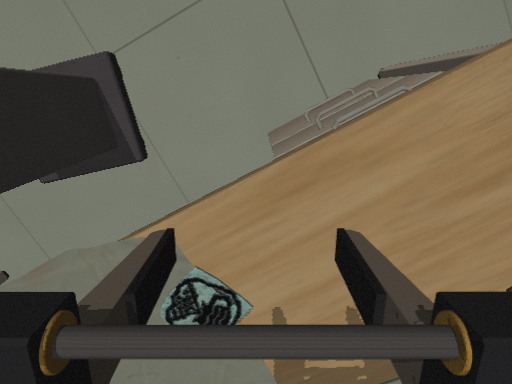

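The scene picture shows the board (corners near 415,300 / 548,355 / 430,433 / 317,357 in the 800 px view), with the knob at about (431,403). The side picture shows the board at 335–490, 270–360. The wrist camera isn't looking at the work yet. Next I'll enlarge crops of both.

Run:
```python
import cv2,numpy as np
a=cv2.imread("pics/scene0.png")[185:285,195:360]
b=cv2.imread("pics/side0.png")[150:240,205:325]
def up(im,w,h):
    return np.clip(cv2.resize(im,(w,h),interpolation=cv2.INTER_CUBIC).astype(float)*1.5,0,255).astype(np.uint8)
# scale: scene x4.8, side x5
cv2.imwrite("pics/sceneC.png",up(a,792,480)); cv2.imwrite("pics/sideC.png",up(b,720,540))
```

```text
(no output)
```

View pics/sceneC.png

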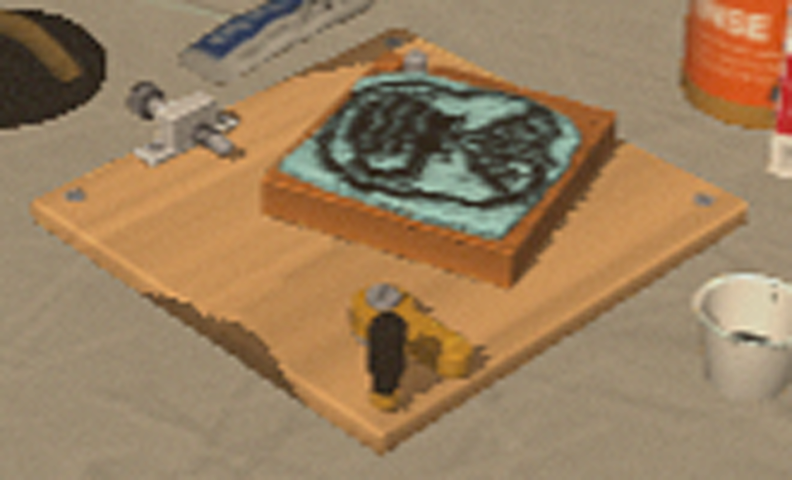

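View pics/sideC.png

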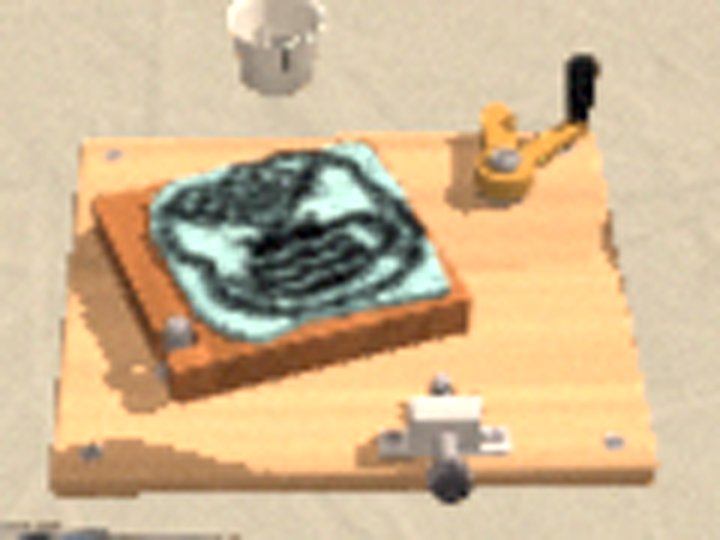

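Scene crop: board corners at (32,207), (405,32), (748,208) and (385,440). The pin top is at (416,58), the push corner's top at (512,243) and the knob top near (388,318). The side crop shows all of these features too: pin top (180,328), swing corner (468,297), knob top (581,60). I'll fit the poses next.

```bash
cat > fit.py <<'E'
import cv2,numpy as np,pickle
from scipy.optimize import least_squares
d=pickle.load(open("d0.pkl","rb"))
def proj(c,P):
    f=192/np.tan(np.radians(c["vertical_fov"]/2))
    K=np.array([[f,0,c["cx"]],[0,f,c["cy"]],[0,0,1]])
    return cv2.projectPoints(np.float64(P).reshape(-1,1,3),c["rvec"],c["tvec"],K,np.array([c["k1"],0,0,0]))[0].reshape(-1,2)
def R(a): return np.array([[np.cos(a),-np.sin(a)],[np.sin(a),np.cos(a)]])
PIN=np.array([49,37.]);PIV=np.array([-82,-70.])
def pts(p):
    x,y,th,bl,bu=p
    B=lambda q,z: np.r_[R(th)@np.array(q,float)+[x,y],z]
    bk=lambda u,v,z: B(PIN+R(bl)@np.array([u,v]),z)
    kn=PIV+R(bu-np.pi/2-.785)@np.array([48,0]); ns=PIV+R(bu-np.pi/2)@np.array([36,0])
    return dict(c1=B((-125,92),12),c2=B((95,92),12),c3=B((95,-112),12),c4=B((-125,-112),12),pin=B(PIN,37),
     pc=bk(-110,-92,30),pcb=bk(-110,-92,12),sc=bk(-110,18,30),scb=bk(-110,18,12),oc=bk(9,-92,30),qc=bk(9,18,30),kn=B(kn,54),ns=B(ns,26))
S=dict(c1=(32,207),c2=(405,32),c3=(748,208),c4=(385,440),pin=(416,56),pc=(512,243),pcb=(512,287),sc=(264,183),scb=(264,212),oc=(615,115),kn=(388,318),ns=(455,350))
T=dict(c1=(655,470),c2=(53,480),c3=(84,138),c4=(600,138),pin=(180,323),sc=(468,297),scb=(468,330),oc=(94,197),qc=(172,370),kn=(581,60),ns=(498,112))
def res(p,full=False):
    P=pts(p[:5]);o=[]
    for c,M,s,ofs,dd in((d["scene"],S,4.8,(195,185),p[5:7]),(d["side"],T,6,(205,150),p[7:9])):
        k=list(M); e=proj(c,[P[i] for i in k])+dd-(np.array([M[i] for i in k])/s+ofs)
        o.append(e)
        if full: print({i:e[j].round(1).tolist() for j,i in enumerate(k)})
    return np.r_[np.concatenate(o).ravel(),p[5:9]*1.0]
if __name__=="__main__":
    best=min((least_squares(res,[X,Y,t,.3,.15,0,0,0,0],loss="soft_l1") for t in np.arange(-3,3.2,.7) for X,Y in((500,0),(500,-150))),key=lambda s:s.cost)
    p=best.x; print(p.round(3),best.cost); res(p,True)
    for k,v in pts(p[:5]).items(): print(k,v.round(1))
    np.save("p.npy",p)
E
python3 fit.py
```

```text
[ 5.54469e+02  6.06890e+01 -6.30000e-02  6.61200e+00 -1.00518e+02
  3.38000e-01  1.45400e+00  4.06000e-01  9.47000e-01] 11.822252927031734
{'c1': [-0.9, -1.3], 'c2': [-1.6, -1.3], 'c3': [1.2, -0.7], 'c4': [-0.7, -0.3], 'pin': [0.3, 0.0], 'pc': [0.6, 2.5], 'pcb': [-0.0, 1.2], 'sc': [-0.3, -0.8], 'scb': [-0.3, 0.8], 'oc': [1.5, -0.4], 'kn': [0.2, 0.8], 'ns': [-0.2, -0.4]}
{'c1': [1.0, -0.6], 'c2': [-0.6, -0.4], 'c3': [-0.3, -0.1], 'c4': [-0.5, -1.4], 'pin': [-0.2, -0.2], 'sc': [0.5, 0.3], 'scb': [0.2, 0.7], 'oc': [-0.8, 0.1], 'qc': [-0.2, 0.4], 'kn': [0.5, -0.1], 'ns': [0.1, 0.2]}
c1 [435.5 160.3  12. ]
c2 [655.  146.6  12. ]
c3 [642.3 -57.   12. ]
c4 [422.7 -43.3  12. ]
pin [605.7  94.5  37. ]
pc [523.8 -23.1  30. ]
pcb [523.8 -23.1  12. ]
sc [494.8  83.   30. ]
scb [494.8  83.   12. ]
oc [638.6   8.2  30. ]
qc [609.6 114.3  30. ]
kn [432.7 -36.3  54. ]
ns [466.5 -40.   26. ]
```

```bash
cat > geo.py <<'E'
import numpy as np
from fit import *
p=np.load("p.npy"); X,Y,TH=p[:3]; BL=p[3]%(2*np.pi); BU=p[4]%(2*np.pi)
if BU>3: BU-=2*np.pi
def W(q): return R(TH)@np.asarray(q,float)+[X,Y]
def blk(u,v,a): return W(PIN+R(a)@np.array([u,v]))
def toboard(w): return R(TH).T@(np.asarray(w)[:2]-[X,Y])
def yaw(s):
    from scipy.spatial.transform import Rotation as Ro
    x=Ro.from_quat(s["orientation"]).as_matrix()[:,0]; return np.degrees(np.arctan2(x[1],x[0]))
def go(s,xy,z,yw):
    t=s["tcp_pos"]; dy=(yw-yaw(s)+180)%360-180
    print("to",np.round(xy,1),z,"yaw",round(yw,1),"| shift units",((np.r_[xy,z]-t)/25).round(2),"turn units",round(dy/8,2))
def show(s): print("t",round(s["clock"],2),"tcp",s["tcp_pos"].round(1),"yaw",round(yaw(s),1),"F",s["contact_force"].round(1),"board",toboard(s["tcp_pos"]).round(1),"q",s["qpos"].round(2),"w",round(s["gripper_width"],1))
E
python3 - <<'E'
from geo import *
from cell import r
print("BL",BL,"BU",BU)
# screw tip by 2-view, z=21
def f(q): 
    P=[[q[0],q[1],21.]]
    return np.r_[(proj(d["scene"],P)[0]+p[5:7]-(np.array([240,153])/4.8+[195,185])),(proj(d["side"],P)[0]+p[7:9]-(np.array([440,380])/6+[205,150]))]
s=least_squares(f,[520,120]); t=toboard(s.x); print("tip board",t,"res",s.fun.round(1))
a=np.arcsin(0)
# home angle: +y side through point (t): in block frame v=18
g=least_squares(lambda a:(R(a[0]).T@(t-PIN))[1]-18,[0.]); print("home angle",g.x)
st=r.state(); show(st)
yw=np.degrees(TH+BL)+90
go(st,blk(-92,-122,BL),120,yw)
for n,c in(("baren",0),): pass
E
```

```text
BL 0.3288483728425575 BU 0.013040468021941365
tip board [-45.99646934  50.91047012] res [-0.8 -0.1 -0.7 -0.9]
home angle [0.04319933]
t 0.15 tcp [126.9 560.3 182.2] yaw 167.2 F [0.1 0.3 0.1] board [-458.1  471.8] q [ 1.14  0.16  1.6  -0.    1.39 -0.21] w 91.9
to [549.  -47.4] 120 yaw 105.2 | shift units [ 16.89 -24.31  -2.49] turn units -7.75
```

Request:
move_arm(
  commands=[
    [[0, 0, -0.26, 0.56, -0.81, 0, 0], [0, 0, -0.26, 0.56, -0.81, 0, 0], [0, 0, -0.26, 0.56, -0.81, 0, 0], [0, 0, -0.26, 0.56, -0.81, 0, 0], [0, 0, -0.26, 0.56, -0.81, 0, 0], [0, 0, -0.26, 0.56, -0.81, 0, 0], [0, 0, -0.26, 0.56, -0.81, 0, 0], [0, 0, -0.26, 0.56, -0.81, 0, 0], [0, 0, -0.26, 0.56, -0.81, 0, 0], [0, 0, -0.26, 0.56, -0.81, 0, 0]],
  ],
  newtons=40,
)

```text
clock: 1.15
tcp_pos: [267.3, 357.3, 182.8]
orientation: [0.289, 0.957, -0.0, -0.0]
contact_force: [1.0, 0.3, -0.2]
gripper_width: 14.0
gripper_force: 0.0
```

Request:
move_arm(
  commands=[
    [[0, 0, -0.26, 0.56, -0.81, 0, 0], [0, 0, -0.26, 0.56, -0.81, 0, 0], [0, 0, -0.26, 0.56, -0.81, 0, 0], [0, 0, -0.26, 0.56, -0.81, 0, 0], [0, 0, -0.26, 0.56, -0.81, 0, 0], [0, 0, -0.26, 0.56, -0.81, 0, 0], [0, 0, -0.26, 0.56, -0.81, 0, 0], [0, 0, -0.26, 0.56, -0.81, 0, 0], [0, 0, -0.26, 0.56, -0.81, 0, 0], [0, 0, -0.26, 0.56, -0.81, 0, 0]],
  ],
)

```text
clock: 2.15
tcp_pos: [407.3, 154.8, 182.8]
orientation: [0.458, 0.889, -0.0, -0.0]
contact_force: [0.8, 0.1, -0.5]
gripper_width: 0.4
gripper_force: 0.0
```

Request:
move_arm(
  commands=[
    [[0, 0, -0.26, 0.56, -0.81, 0, 0], [0, 0, -0.26, 0.56, -0.81, 0, 0], [0, 0, -0.26, 0.56, -0.81, 0, 0], [0, 0, -0.26, 0.56, -0.81, 0, 0], [0, 0, -0.26, 0.56, -0.81, 0, 0], [0, 0, -0.26, 0.56, -0.81, 0, 0], [0, 0, -0.26, 0.56, -0.81, 0, 0], [0, 0, -0.26, 0.56, -0.81, 0, 0], [0, 0, -0.26, 0.56, -0.81, 0, 0], [0, 0, 0, 0, 0, 0, 0]],
  ],
)

```text
clock: 3.15
tcp_pos: [533.8, -28.5, 182.6]
orientation: [0.597, 0.803, -0.0, -0.0]
contact_force: [0.2, -0.5, 0.5]
gripper_width: 0.6
gripper_force: 0.0
```

Run:
```python
from geo import *
from cell import r
import cv2,pickle
s=r.state(); show(s)
x=r.snapshot("wrist"); pickle.dump((s,x),open("w1.pkl","wb"))
cv2.imwrite("pics/w1.png",np.clip(cv2.resize(x["image"][:,:,::-1],(800,600),interpolation=cv2.INTER_CUBIC)*1.4,0,255))
go(s,blk(-92,-122,BL),50,np.degrees(TH+BL)+90)
```

```text
t 3.15 tcp [533.8 -28.5 182.6] yaw 106.7 F [ 0.2 -0.5  0.5] board [-15.  -90.3] q [-0.28  0.05  1.71 -0.    1.38 -0.57] w 0.6
to [549.  -47.4] 50 yaw 105.2 | shift units [ 0.61 -0.75 -5.3 ] turn units -0.19[ WARN:0@0.878] global loadsave.cpp:1063 imwrite_ Unsupported depth image for selected encoder is fallbacked to CV_8U.
```

View pics/w1.png

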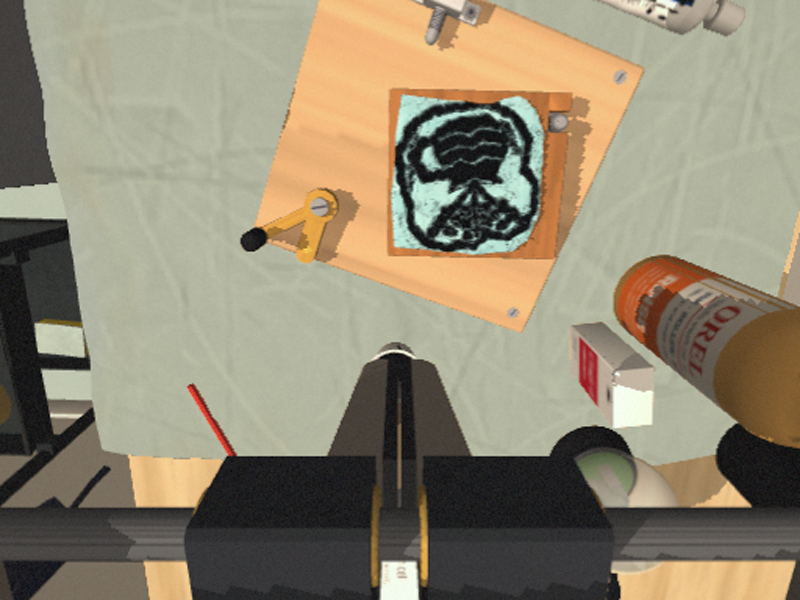

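The wrist view shows the block (corners at (390,88), (388,256), (557,260)), the pin (560,122), the pivot screw (320,207), the knob (254,238) and the screw tip (432,40). The cup's rim shows just behind the fingertips at (395,350), so I need its position before I go down.

```bash
cat >> geo.py <<'E'
def ray(c,px,z,s=None,dd=(0,0)):
    f=192/np.tan(np.radians(c["vertical_fov"]/2)); K=np.array([[f,0,c["cx"]],[0,f,c["cy"]],[0,0,1]])
    n=cv2.undistortPoints(np.float64([[np.asarray(px)-dd]]),K,np.array([c["k1"],0,0,0]))[0,0]
    if s is not None:
        from scipy.spatial.transform import Rotation as Ro
        T=c["tool_from_camera"]; Rw=Ro.from_quat(s["orientation"]).as_matrix()
        o=Rw@T[:3,3]+s["tcp_pos"]; v=Rw@T[:3,:3]@np.r_[n,1]
    else:
        Rc=cv2.Rodrigues(c["rvec"])[0]; o=-Rc.T@c["tvec"]; v=Rc.T@np.r_[n,1]
    return (o+v*(z-o[2])/v[2])[:2]
E
python3 - <<'E'
from geo import *
s,x=pickle.load(open("w1.pkl","rb"))
P=pts(p[:5]); P["piv"]=np.r_[W(PIV),28]
for k,px,z in(("pin",(560,122),37),("sc",(391,89),30),("pc",(388,256),30),("oc",(557,260),30),("qc",(572,94),30),("piv",(319,207),29),("kn",(254,238),54),("c3",(524,331),12),("c2",(643,68),12),("tip",(431,42),21)):
    w=ray(x,np.array(px)*.64,z,s); print(k,w.round(1),"board",toboard(w).round(1),(w-P[k][:2]).round(1) if k in P else "")
print("cup scene",ray(d["scene"],np.array([550,385])*.64,32,dd=p[5:7]),"side",ray(d["side"],np.array([392,239])*.64,32,dd=p[7:9]))
E
```

```text
pin [605.1  92.8] board [48.5 35.2] [-0.6 -1.8]
sc [494.9  80.9] board [-60.7  16.4] [ 0.  -2.1]
pc [524.1 -25.2] board [-24.9 -87.6] [ 0.4 -2. ]
oc [639.9   6.8] board [ 88.7 -48.4] [ 1.3 -1.4]
qc [608.  111.9] board [50.2 54.4] [-1.7 -2.4]
piv [468.7  -6. ] board [-81.4 -72. ] [ 0.5 -2. ]
kn [435.8 -33.9] board [-112.5 -101.9] [3.1 2.3]
c3 [643.1 -55.4] board [  95.8 -110.3] [0.9 1.6]
c2 [652.4 144. ] board [92.5 89.2] [-2.7 -2.6]
tip [511.2 116.2] board [-46.7  52.7] 
cup scene [ 563.08481138 -104.43690901] side [ 555.88622556 -111.09150562]
```

Request:
move_arm(
  commands=[
    [[0, 0, -0.19, 0.27, -0.29, 0, 0], [0, 0, 0, 0.27, -0.29, 0, 0], [0, 0, 0, 0, 0, -0.7, 0], [0, 0, 0, 0, 0, -0.7, 0], [0, 0, 0, 0, 0, -0.7, 0], [0, 0, 0, 0, 0, -0.7, 0], [0, 0, 0, 0, 0, -0.7, 0], [0, 0, 0, 0, 0, -0.7, 0], [0, 0, 0, 0, 0, -0.7, 0], [0, 0, 0, 0, 0, -0.7, 0]],
  ],
)

```text
clock: 4.2
tcp_pos: [546.8, -40.8, 42.4]
orientation: [0.606, 0.796, 0.0, 0.0]
contact_force: [0.9, -0.1, 0.1]
gripper_width: 0.5
gripper_force: 0.0
```

Request:
move_arm(
  commands=[
    [[0, 0, 0, 0, 0, -0.2, 0], [0, 0, 0, 0, 0, -0.2, 0], [0, 0, 0, 0, 0, -0.2, 0], [0, 0, 0, 0, 0, -0.2, 0], [0, 0, 0, 0, 0, -0.12, 0], [0, 0, 0, 0, 0, 0, 0], [0, 0, 0, 0, 0, 0, 0], [0, 0, 0, 0, 0, 0, 0], [0, 0, 0, 0, 0, 0, 0], [0, 0, 0, 0, 0, 0, 0]],
  ],
)

```text
clock: 5.2
tcp_pos: [546.7, -41.0, 20.2]
orientation: [0.606, 0.795, 0.0, 0.0]
contact_force: [0.8, 0.4, -0.3]
gripper_width: 0.3
gripper_force: 0.0
```

```bash
sed -i 's/^p=np.load("p.npy");/p=np.load("p.npy"); p[1]-=1.5;/' geo.py
python3 - <<'E'
from geo import *
from cell import r
s=r.state(); show(s)
def U(st): return R(BL).T@(toboard(st["tcp_pos"])-PIN)
print("block frame",U(s).round(1))
x=r.snapshot("scene")
cv2.imwrite("pics/s2.png",np.clip(cv2.resize(x["image"][165:285,195:355,::-1],(800,600),interpolation=cv2.INTER_CUBIC)*1.5,0,255).astype(np.uint8))
# push path: centre at u=-92, v=-102 rotating about pin
for a in (BL,BL-.05,BL-.1,BL-.15,BL-.2,BL-.25,.06,.04): print(round(a,3),blk(-92,-102,a).round(1),"yaw",round(np.degrees(TH+a)+90,1))
E
```

```text
t 5.2 tcp [546.7 -41.   20.2] yaw 105.4 F [ 0.8  0.4 -0.3] board [  -1.5 -100.5] q [-0.3   0.28  1.8  -0.    1.06 -0.56] w 0.3
block frame [ -92.2 -113.8]
0.329 [543.8 -29.6] yaw 105.2
0.279 [537.7 -26.3] yaw 102.4
0.229 [531.8 -22.8] yaw 99.5
0.179 [526.1 -18.9] yaw 96.7
0.129 [520.6 -14.8] yaw 93.8
0.079 [515.3 -10.4] yaw 90.9
0.06 [513.4  -8.7] yaw 89.8
0.04 [511.4  -6.8] yaw 88.7
```

View pics/s2.png

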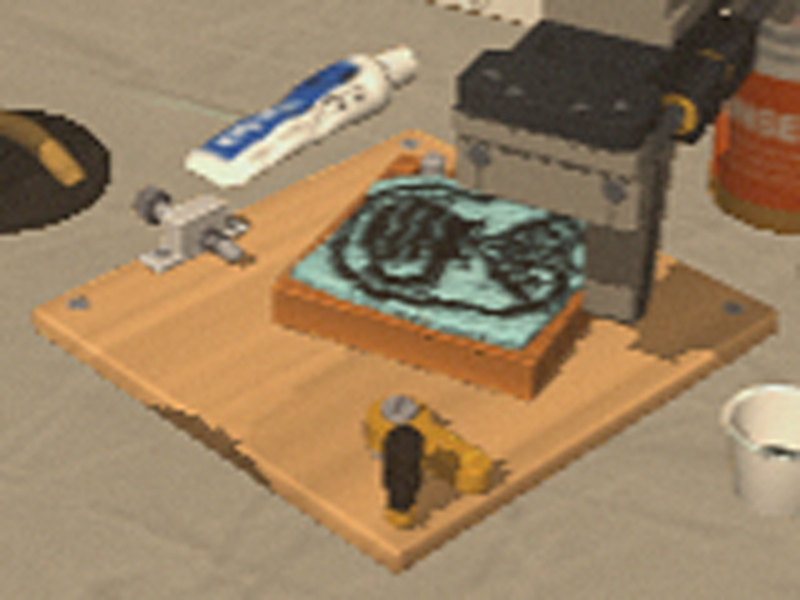

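Run:
```python
from geo import *
print("proj tcp, crop px:")
for q in((546.7,-41,20.2),(546.7,-41,108)): print((proj(d["scene"],[q])[0]+p[5:7]-[195,165])*5)
P=pts(p[:5])
for k in("pcb","oc","c3","c4","pin"): print(k,(proj(d["scene"],[P[k]])[0]+p[5:7]-[195,165])*5)
for px in((590,305),(640,318)): print(ray(d["scene"],np.array(px)/5+[195,165],20,dd=p[5:7]))
```

```text
proj tcp, crop px:
[610.47204515 380.85948657]
[630.1580279  178.16325513]
pcb [536.36583488 406.82616737]
oc [651.01491085 219.28922615]
c3 [788.6320371  314.60085312]
c4 [400.71436135 558.64753486]
pin [437.32627773 159.62101329]
[582.85937612  -4.81035473]
[589.04276426 -24.22967999]
```

Run:
```python
from geo import *
s,x=pickle.load(open("w1.pkl","rb"))
T=x["tool_from_camera"]
f=192/np.tan(np.radians(x["vertical_fov"]/2))
for q in((0,0,0),(0,18,0),(10,0,0),(10,0,-19),(10,18,-88)):
    c=T[:3,:3].T@(np.array(q)-T[:3,3]); print(q,((f*c[:2]/c[2]+[x["cx"],x["cy"]])/.64).round())
from cell import r
a=r.snapshot("scene"); b=r.snapshot("side"); show(r.state())
print(a["rvec"],a["tvec"],a["cx"])
A=a["image"][165:285,195:355,::-1]; B=b["image"][110:230,205:365,::-1]
o=[cv2.resize(i,(400,300),interpolation=cv2.INTER_CUBIC) for i in(A,B)]
cv2.imwrite("pics/s3.png",np.clip(cv2.resize(B,(800,600),interpolation=cv2.INTER_CUBIC)*1.5,0,255).astype(np.uint8))
print("side crop proj tcp",(proj(b,[[546.7,-41,20.2]])[0]+p[7:9]-[205,110])*5)
```

```text
(0, 0, 0) [400. 345.]
(0, 18, 0) [442. 345.]
(10, 0, 0) [400. 323.]
(10, 0, -19) [400. 339.]
(10, 18, -88) [471. 438.]
t 5.35 tcp [546.6 -41.   20. ] yaw 105.4 F [ 0.5 -0.3  0.1] board [  -1.6 -100.5] q [-0.3   0.28  1.8  -0.    1.06 -0.56] w 0.4
[ 1.95676708 -0.83715466  0.49523598] [-279.10978573  285.99762727  547.04835804] 248.82518397279264
side crop proj tcp [257.37096149 310.49902415]
```

View pics/s3.png

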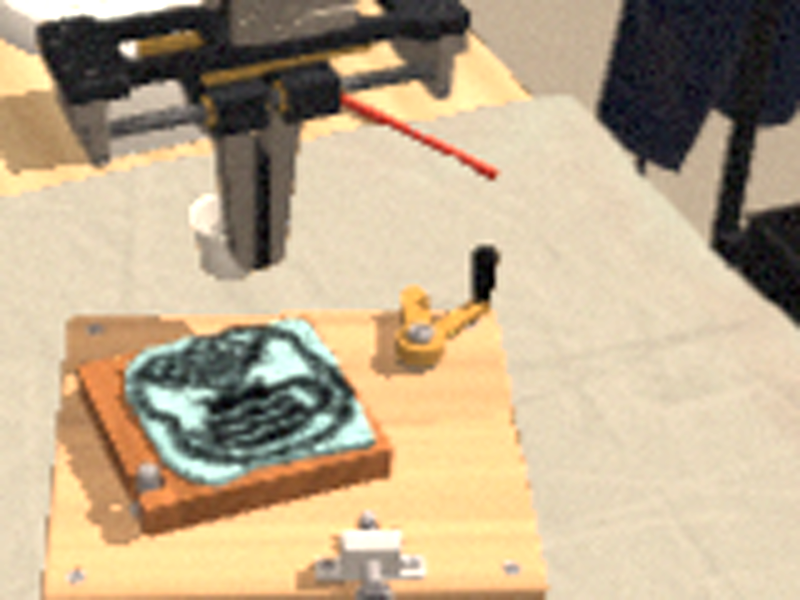

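The side view puts the fingertips at (257,268), but the stated TCP projects to (257,310), and the scene view shows the same offset. So the fingers seem to end about 25 mm above where the state says. I'll check by feeling down gently over the bare board.

Request:
move_arm(
  commands=[
    [[0, 0, 0, 0, 0, -0.04, 0], [0, 0, 0, 0, 0, -0.04, 0], [0, 0, 0, 0, 0, -0.04, 0], [0, 0, 0, 0, 0, -0.04, 0], [0, 0, 0, 0, 0, -0.04, 0], [0, 0, 0, 0, 0, 0, 0], [0, 0, 0, 0, 0, 0, 0], [0, 0, 0, 0, 0, 0, 0], [0, 0, 0, 0, 0, 0, 0], [0, 0, 0, 0, 0, 0, 0]],
  ],
)

```text
clock: 6.35
tcp_pos: [546.6, -41.0, 15.0]
orientation: [0.606, 0.795, 0.0, 0.0]
contact_force: [-0.3, -0.7, -0.1]
gripper_width: 0.5
gripper_force: 0.0
```

Request:
move_arm(
  commands=[
    [[0, 0, 0, 0, 0, -0.02, 0], [0, 0, 0, 0, 0, -0.02, 0], [0, 0, 0, 0, 0, -0.02, 0], [0, 0, 0, 0, 0, -0.02, 0], [0, 0, 0, 0, 0, -0.02, 0], [0, 0, 0, 0, 0, -0.02, 0], [0, 0, 0, 0, 0, -0.02, 0], [0, 0, 0, 0, 0, 0, 0], [0, 0, 0, 0, 0, 0, 0], [0, 0, 0, 0, 0, 0, 0]],
  ],
)

```text
clock: 7.35
tcp_pos: [546.6, -41.0, 11.6]
orientation: [0.606, 0.795, 0.0, 0.0]
contact_force: [0.1, 0.2, -0.2]
gripper_width: 0.3
gripper_force: 0.0
```

No contact yet, so I'll keep going down.

Request:
move_arm(
  commands=[
    [[0, 0, 0, 0, 0, -0.02, 0], [0, 0, 0, 0, 0, -0.02, 0], [0, 0, 0, 0, 0, -0.02, 0], [0, 0, 0, 0, 0, -0.02, 0], [0, 0, 0, 0, 0, -0.02, 0], [0, 0, 0, 0, 0, -0.02, 0], [0, 0, 0, 0, 0, 0, 0], [0, 0, 0, 0, 0, 0, 0], [0, 0, 0, 0, 0, 0, 0], [0, 0, 0, 0, 0, 0, 0]],
  ],
)

```text
clock: 8.35
tcp_pos: [546.6, -41.0, 8.6]
orientation: [0.606, 0.795, 0.0, 0.0]
contact_force: [-0.1, 0.4, -0.2]
gripper_width: 0.2
gripper_force: 0.0
```

Run:
```python
from geo import *
from cell import r
s=r.state(); show(s)
d2=pickle.load(open("d0.pkl","rb"))
a=r.snapshot("scene")["image"]; b=r.snapshot("side")["image"]
# diff vs start pictures: lowest changed pixel near finger = fingertip
A=cv2.absdiff(a,d2["scene"]["image"]).max(2); B=cv2.absdiff(b,d2["side"]["image"]).max(2)
A=a[195:265,280:370,::-1]; B=b[130:200,215:305,::-1]
o=[np.clip(cv2.resize(i,(390,300),interpolation=cv2.INTER_CUBIC)*1.5,0,255).astype(np.uint8) for i in(A,B)]
cv2.imwrite("pics/s4.png",np.hstack(o))
z=s["tcp_pos"]
print((proj(d["scene"],[z])[0]+p[5:7]-[280,195])*4.33,(proj(d["side"],[z])[0]+p[7:9]-[215,130])*4.33)
```

```text
t 8.35 tcp [546.6 -41.    8.6] yaw 105.4 F [-0.1  0.4 -0.2] board [  -1.6 -100.5] q [-0.3   0.29  1.81 -0.    1.04 -0.56] w 0.2
[158.36920138 221.99958508] [179.88897144 198.22882899]
```

View pics/s4.png

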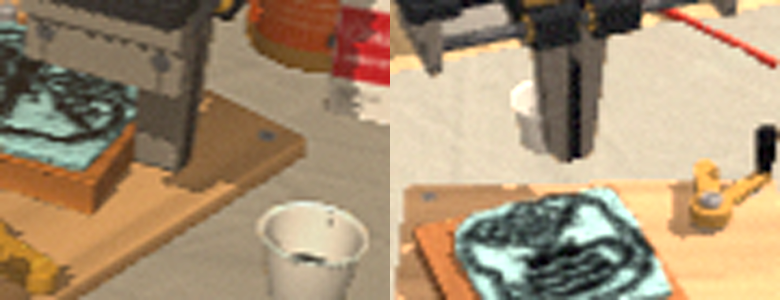

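Run:
```python
from geo import *
a=np.array([163,164])/4.33+[280,195]; b=np.array([177,157])/4.33+[215,130]
f=lambda q:np.r_[proj(d["scene"],[q])[0]+p[5:7]-a,proj(d["side"],[q])[0]+p[7:9]-b]
s=least_squares(f,[546,-41,20]); print(s.x.round(1),s.fun.round(1))
```

```text
[547.6 -40.2  38.4] [ 0.2 -0.1  0.2  0.2]
```

The measured fingertip is at (547.6, -40.2, 38.4) while the stated TCP z is 8.6. x and y agree, so the fingers really end about 30 mm behind the stated TCP. I'll lower further, still feeling for contact.

Request:
move_arm(
  commands=[
    [[0, 0, 0, 0, 0, -0.06, 0], [0, 0, 0, 0, 0, -0.06, 0], [0, 0, 0, 0, 0, -0.06, 0], [0, 0, 0, 0, 0, -0.06, 0], [0, 0, 0, 0, 0, -0.06, 0], [0, 0, 0, 0, 0, -0.06, 0], [0, 0, 0, 0, 0, -0.06, 0], [0, 0, 0, 0, 0, -0.06, 0], [0, 0, 0, 0, 0, 0, 0], [0, 0, 0, 0, 0, 0, 0]],
  ],
)

```text
clock: 9.45
tcp_pos: [546.6, -41.0, -3.5]
orientation: [0.606, 0.795, -0.0, -0.0]
contact_force: [-0.7, -0.6, -0.5]
gripper_width: 0.3
gripper_force: 0.0
```

Request:
move_arm(
  commands=[
    [[0, 0, 0, 0, 0, -0.04, 0], [0, 0, 0, 0, 0, -0.04, 0], [0, 0, 0, 0, 0, -0.04, 0], [0, 0, 0, 0, 0, -0.04, 0], [0, 0, 0, 0, 0, -0.04, 0], [0, 0, 0, 0, 0, -0.04, 0], [0, 0, 0, 0, 0, 0, 0], [0, 0, 0, 0, 0, 0, 0], [0, 0, 0, 0, 0, 0, 0], [0, 0, 0, 0, 0, 0, 0]],
  ],
)

```text
clock: 10.45
tcp_pos: [546.6, -41.0, -9.4]
orientation: [0.606, 0.795, 0.0, 0.0]
contact_force: [1.0, 0.5, -0.1]
gripper_width: -0.0
gripper_force: 0.0
```

Request:
move_arm(
  commands=[
    [[0, 0, 0, 0, 0, -0.02, 0], [0, 0, 0, 0, 0, -0.02, 0], [0, 0, 0, 0, 0, -0.02, 0], [0, 0, 0, 0, 0, -0.02, 0], [0, 0, 0, 0, 0, -0.02, 0], [0, 0, 0, 0, 0, -0.02, 0], [0, 0, 0, 0, 0, 0, 0], [0, 0, 0, 0, 0, 0, 0], [0, 0, 0, 0, 0, 0, 0], [0, 0, 0, 0, 0, 0, 0]],
  ],
)

```text
clock: 11.45
tcp_pos: [546.6, -41.0, -12.4]
orientation: [0.606, 0.795, 0.0, 0.0]
contact_force: [0.2, -0.1, -0.6]
gripper_width: 0.4
gripper_force: 0.0
```

Request:
move_arm(
  commands=[
    [[0, 0, 0, -0.01, 0.04, 0, 0], [0, 0, 0, -0.01, 0.04, 0, 0], [0, 0, 0, -0.01, 0.04, 0, 0], [0, 0, 0, -0.01, 0.04, 0, 0], [0, 0, 0, -0.01, 0.04, 0, 0], [0, 0, 0, -0.01, 0.04, 0, 0], [0, 0, 0, -0.01, 0.04, 0, 0], [0, 0, 0, -0.01, 0.04, 0, 0], [0, 0, 0, -0.01, 0.04, 0, 0], [0, 0, 0, 0, 0, 0, 0]],
  ],
)

```text
clock: 12.45
tcp_pos: [544.3, -31.8, -12.5]
orientation: [0.606, 0.795, -0.0, -0.0]
contact_force: [-0.4, -0.1, 0.0]
gripper_width: 0.1
gripper_force: 0.0
```

Request:
move_arm(
  commands=[
    [[0, 0, 0, -0.01, 0.04, 0, 0], [0, 0, 0, -0.01, 0.04, 0, 0], [0, 0, 0, -0.01, 0.04, 0, 0], [0, 0, 0, 0, 0, 0, 0], [0, 0, 0, 0, 0, 0, 0], [0, 0, 0, 0, 0, 0, 0], [0, 0, 0, 0, 0, 0, 0], [0, 0, 0, 0, 0, 0, 0], [0, 0, 0, 0, 0, 0, 0], [0, 0, 0, 0, 0, 0, 0]],
  ],
)

```text
clock: 13.45
tcp_pos: [543.6, -29.0, -12.5]
orientation: [0.606, 0.795, 0.0, 0.0]
contact_force: [0.5, 0.4, -0.4]
gripper_width: 0.2
gripper_force: 0.0
```

Request:
move_arm(
  commands=[
    [[0, 0, 0, -0.01, 0.04, 0, 0], [0, 0, 0, -0.01, 0.04, 0, 0], [0, 0, 0, -0.01, 0.04, 0, 0], [0, 0, 0, 0, 0, 0, 0], [0, 0, 0, 0, 0, 0, 0], [0, 0, 0, 0, 0, 0, 0], [0, 0, 0, 0, 0, 0, 0], [0, 0, 0, 0, 0, 0, 0], [0, 0, 0, 0, 0, 0, 0], [0, 0, 0, 0, 0, 0, 0]],
  ],
)

```text
clock: 14.45
tcp_pos: [542.8, -26.0, -12.5]
orientation: [0.606, 0.795, -0.0, -0.0]
contact_force: [-0.7, -0.9, -0.3]
gripper_width: 0.7
gripper_force: 0.5
```

Run:
```python
from geo import *
from cell import r
s=r.state(); show(s); q=toboard(s["tcp_pos"])-PIN; print("block frame",(R(BL).T@q).round(1))
b=R(BL).T@q
for k in range(0,7):
    a=BL-.05*k; print(round(a,3),((blk(*b,a)-s["tcp_pos"][:2])/25).round(3),"turn",round(-.05*k/np.radians(8),2))
```

```text
t 14.45 tcp [542.8 -26.  -12.5] yaw 105.4 F [-0.7 -0.9 -0.3] board [ -6.3 -85.8] q [-0.27  0.32  1.83 -0.    0.99 -0.54] w 0.7
block frame [-92.  -98.3]
0.329 [ 0. -0.] turn -0.0
0.279 [-0.235  0.132] turn -0.36
0.229 [-0.463  0.275] turn -0.72
0.179 [-0.683  0.429] turn -1.07
0.129 [-0.896  0.595] turn -1.43
0.079 [-1.1   0.77] turn -1.79
0.029 [-1.295  0.956] turn -2.15
```

Request:
move_arm(
  commands=[
    [[0, 0, -0.036, -0.022, 0.014, 0, 0], [0, 0, -0.036, -0.022, 0.014, 0, 0], [0, 0, -0.036, -0.022, 0.014, 0, 0], [0, 0, -0.036, -0.022, 0.014, 0, 0], [0, 0, -0.036, -0.022, 0.014, 0, 0], [0, 0, -0.036, -0.022, 0.014, 0, 0], [0, 0, -0.036, -0.022, 0.014, 0, 0], [0, 0, -0.036, -0.022, 0.014, 0, 0], [0, 0, -0.036, -0.022, 0.014, 0, 0], [0, 0, -0.036, -0.022, 0.014, 0, 0]],
  ],
)

```text
clock: 15.45
tcp_pos: [537.3, -22.6, -12.5]
orientation: [0.626, 0.78, -0.0, 0.0]
contact_force: [-0.2, -1.4, -0.6]
gripper_width: 0.6
gripper_force: 0.7
```

Run:
```python
from geo import *
from cell import r
s=r.state(); show(s)
x=r.snapshot("wrist"); pickle.dump((s,x),open("w2.pkl","wb"))
cv2.imwrite("pics/w2.png",np.clip(cv2.resize(x["image"][:,:,::-1],(800,600),interpolation=cv2.INTER_CUBIC)*1.4,0,255).astype(np.uint8))
```

```text
t 15.45 tcp [537.3 -22.6 -12.5] yaw 102.5 F [-0.2 -1.4 -0.6] board [-12.  -82.7] q [-0.27  0.31  1.84 -0.    0.99 -0.48] w 0.6
```

View pics/w2.png

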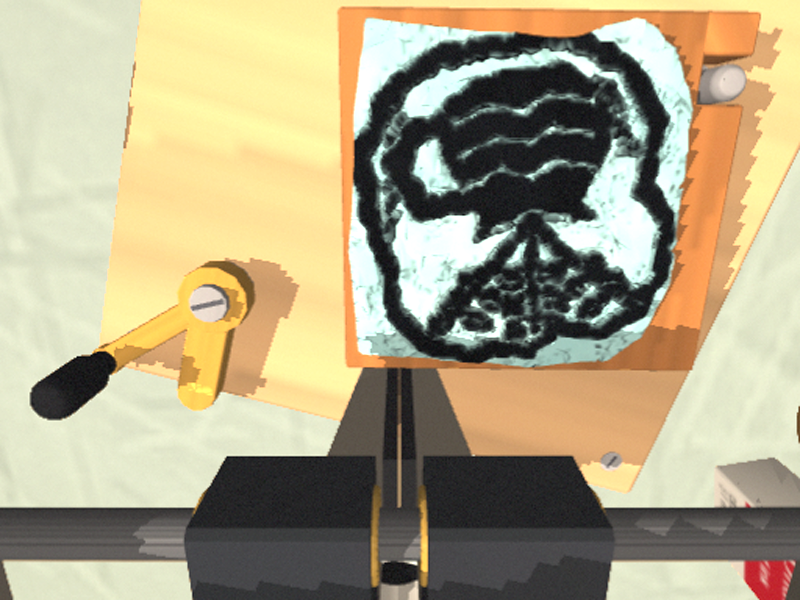

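The fingers bear on the wooden side near the push corner at (355–440, 368), clear of the lino. The pin sits in the slot at (722,85), and the block moves at about 1.4 N. I'll continue along the arc.

Run:
```python
from geo import *
from cell import r
s=r.state(); a0=np.radians(yaw(s)-90)-TH; b=R(a0).T@(toboard(s["tcp_pos"])-PIN); print(a0,b)
pr=None
for a in(a0,a0-.05,a0-.1,a0-.15,a0-.19,a0-.22,a0-.25):
    bb=b+[ (a0-a)*10,0]; w=blk(*bb,a)
    if pr is not None: print(round(a,3),"cum",((w-s["tcp_pos"][:2])/25).round(3),"inc",((w-pr)/25).round(3))
    pr=w
```

```text
0.2806006240770702 [-91.86584019 -97.99135854]
0.231 cum [-0.208  0.146] inc [-0.208  0.146]
0.181 cum [-0.408  0.301] inc [-0.2    0.155]
0.131 cum [-0.6    0.465] inc [-0.192  0.164]
0.091 cum [-0.747  0.603] inc [-0.148  0.137]
0.061 cum [-0.854  0.709] inc [-0.107  0.106]
0.031 cum [-0.958  0.818] inc [-0.104  0.109]
```

Request:
move_arm(
  commands=[
    [[0, 0, -0.07, -0.042, 0.029, 0, 0], [0, 0, -0.07, -0.042, 0.029, 0, 0], [0, 0, -0.07, -0.042, 0.029, 0, 0], [0, 0, -0.07, -0.041, 0.029, 0, 0], [0, 0, -0.07, -0.041, 0.03, 0, 0], [0, 0, -0.07, -0.04, 0.031, 0, 0], [0, 0, -0.07, -0.04, 0.031, 0, 0], [0, 0, -0.07, -0.04, 0.031, 0, 0], [0, 0, -0.07, -0.04, 0.031, 0, 0], [0, 0, -0.07, -0.04, 0.031, 0, 0]],
  ],
)

```text
clock: 16.5
tcp_pos: [526.8, -15.3, -12.5]
orientation: [0.663, 0.748, -0.0, 0.0]
contact_force: [-1.8, -4.9, 1.1]
gripper_width: 0.1
gripper_force: 2.5
```

Request:
move_arm(
  commands=[
    [[0, 0, -0.07, -0.039, 0.033, 0, 0], [0, 0, -0.07, -0.039, 0.033, 0, 0], [0, 0, -0.07, -0.038, 0.033, 0, 0], [0, 0, -0.07, -0.038, 0.033, 0, 0], [0, 0, -0.07, -0.038, 0.033, 0, 0], [0, 0, -0.07, -0.037, 0.034, 0, 0], [0, 0, -0.07, -0.037, 0.034, 0, 0], [0, 0, 0, 0, 0, 0, 0], [0, 0, 0, 0, 0, 0, 0], [0, 0, 0, 0, 0, 0, 0]],
  ],
)

```text
clock: 17.5
tcp_pos: [519.7, -9.8, -12.5]
orientation: [0.688, 0.725, -0.001, -0.0]
contact_force: [-3.1, -7.3, 2.7]
gripper_width: 0.1
gripper_force: 3.1
```

Run:
```python
from geo import *
from cell import r
s=r.state(); show(s); a0=np.radians(yaw(s)-90)-TH; b=R(a0).T@(toboard(s["tcp_pos"])-PIN); print(a0,b)
```

```text
t 17.5 tcp [519.7  -9.8 -12.5] yaw 93.0 F [-3.1 -7.3  2.7] board [-30.4 -71.1] q [-0.25  0.27  1.89 -0.    0.98 -0.3 ] w 0.1
0.11511931945509091 [-91.2944801  -98.22890687]
```

Request:
move_arm(
  commands=[
    [[0, 0, 0, -0.02, 0, 0, 0], [0, 0, 0, -0.02, 0, 0, 0], [0, 0, 0, 0, 0, 0, 0], [0, 0, 0, 0, 0, 0, 0], [0, 0, 0, 0, 0, 0, 0], [0, 0, 0, 0, 0, 0, 0], [0, 0, 0, 0, 0, 0, 0], [0, 0, 0, 0, 0, 0, 0], [0, 0, 0, 0, 0, 0, 0], [0, 0, 0, 0, 0, 0, 0]],
  ],
)

```text
clock: 18.5
tcp_pos: [519.1, -9.3, -12.5]
orientation: [0.688, 0.725, -0.0, -0.0]
contact_force: [-2.5, -5.0, 2.0]
gripper_width: 0.5
gripper_force: 2.4
```

Request:
move_arm(
  commands=[
    [[0, 0, -0.036, -0.021, 0.017, 0, 0], [0, 0, -0.036, -0.021, 0.017, 0, 0], [0, 0, -0.036, -0.021, 0.017, 0, 0], [0, 0, -0.036, -0.021, 0.017, 0, 0], [0, 0, 0, 0, 0, 0, 0], [0, 0, 0, 0, 0, 0, 0], [0, 0, 0, 0, 0, 0, 0], [0, 0, 0, 0, 0, 0, 0], [0, 0, 0, 0, 0, 0, 0], [0, 0, 0, 0, 0, 0, 0]],
  ],
)

```text
clock: 19.5
tcp_pos: [517.0, -7.6, -12.5]
orientation: [0.696, 0.718, -0.0, -0.0]
contact_force: [-2.5, -5.0, 1.7]
gripper_width: 0.5
gripper_force: 2.3
```

Request:
move_arm(
  commands=[
    [[0, 0, -0.036, -0.021, 0.017, 0, 0], [0, 0, -0.036, -0.021, 0.017, 0, 0], [0, 0, -0.036, -0.021, 0.017, 0, 0], [0, 0, -0.036, -0.021, 0.017, 0, 0], [0, 0, 0, 0, 0, 0, 0], [0, 0, 0, 0, 0, 0, 0], [0, 0, 0, 0, 0, 0, 0], [0, 0, 0, 0, 0, 0, 0], [0, 0, 0, 0, 0, 0, 0], [0, 0, 0, 0, 0, 0, 0]],
  ],
)

```text
clock: 20.5
tcp_pos: [515.0, -5.8, -12.5]
orientation: [0.703, 0.711, -0.0, -0.0]
contact_force: [-2.5, -4.6, 2.1]
gripper_width: 0.8
gripper_force: 2.2
```

```bash
cat > look.py <<'E'
from geo import *
from cell import r
s=r.state(); show(s); a0=np.radians(yaw(s)-90)-TH; b=R(a0).T@(toboard(s["tcp_pos"])-PIN); print(a0,b)
x=r.snapshot("side")["image"].astype(int); i=d["side"]
# orange mount mask in side view: print side-wall rows for swing corner
m=(x[:,:,0]>x[:,:,2]*2.6)&(x[:,:,0]>70)&(x[:,:,1]<x[:,:,0]*.62)
m[:, :205]=0; m[:,300:]=0; m[:150]=0;m[220:]=0
ys,xs=np.nonzero(m); print("mount px",m.sum(),"x",xs.min(),xs.max(),"y",ys.min(),ys.max())
for c in range(xs.min(),xs.max()+1,6):
    q=ys[xs==c]
    if len(q): print(c,q.min(),q.max(),end="; ")
E
python3 look.py
python3 - <<'E'
from geo import *
for a in(.1,.05,.03,0.): print(a,[(proj(d["side"],[np.r_[blk(u,18,a),12]])[0]+p[7:9]).round(1) for u in(-110,-60,9)])
E
```

```text
t 20.5 tcp [515.   -5.8 -12.5] yaw 90.7 F [-2.5 -4.6  2.1] board [-35.3 -67.3] q [-0.25  0.26  1.91 -0.    0.98 -0.26] w 0.8
0.0746912469169608 [-91.88368741 -97.71922582]
mount px 418 x 230 283 y 181 216
230 182 197; 236 184 216; 242 209 216; 248 211 215; 254 210 215; 260 209 214; 266 209 214; 272 208 213; 278 209 211; 0.1 [array([284.5, 212.7]), array([262.5, 214.6]), array([231.8, 217.2])]
0.05 [array([284.4, 214.4]), array([262.3, 215.5]), array([231.4, 217.1])]
0.03 [array([284.4, 215.1]), array([262.1, 215.9]), array([231.2, 217.1])]
0.0 [array([284.3, 216.1]), array([261.9, 216.5]), array([231., 217.])]
```

Request:
move_arm(
  commands=[
    [[0, 0, -0.036, -0.02, 0.018, 0, 0], [0, 0, -0.036, -0.02, 0.018, 0, 0], [0, 0, -0.036, -0.02, 0.018, 0, 0], [0, 0, -0.036, -0.02, 0.018, 0, 0], [0, 0, 0, 0, 0, 0, 0], [0, 0, 0, 0, 0, 0, 0], [0, 0, 0, 0, 0, 0, 0], [0, 0, 0, 0, 0, 0, 0], [0, 0, 0, 0, 0, 0, 0], [0, 0, 0, 0, 0, 0, 0]],
  ],
)

```text
clock: 21.55
tcp_pos: [513.0, -3.9, -12.5]
orientation: [0.71, 0.704, -0.0, -0.0]
contact_force: [-2.8, -3.9, 1.3]
gripper_width: 0.4
gripper_force: 2.2
```

Request:
move_arm(
  commands=[
    [[0, 0, -0.036, -0.02, 0.018, 0, 0], [0, 0, -0.036, -0.02, 0.018, 0, 0], [0, 0, -0.036, -0.02, 0.018, 0, 0], [0, 0, 0, 0, 0, 0, 0], [0, 0, 0, 0, 0, 0, 0], [0, 0, 0, 0, 0, 0, 0], [0, 0, 0, 0, 0, 0, 0], [0, 0, 0, 0, 0, 0, 0], [0, 0, 0, 0, 0, 0, 0], [0, 0, 0, 0, 0, 0, 0]],
  ],
)

```text
clock: 22.55
tcp_pos: [512.1, -3.2, -12.5]
orientation: [0.715, 0.699, -0.0, 0.001]
contact_force: [-0.8, -6.6, -1.7]
gripper_width: 0.5
gripper_force: 3.2
```

Request:
move_arm(
  commands=[
    [[0, 0, 0, -0.01, 0.02, 0, 0], [0, 0, 0, -0.005, 0.02, 0, 0], [0, 0, 0, 0, 0, 0, 0], [0, 0, 0, 0, 0, 0, 0], [0, 0, 0, 0, 0, 0, 0], [0, 0, 0, 0, 0, 0, 0], [0, 0, 0, 0, 0, 0, 0], [0, 0, 0, 0, 0, 0, 0], [0, 0, 0, 0, 0, 0, 0], [0, 0, 0, 0, 0, 0, 0]],
  ],
)

```text
clock: 23.55
tcp_pos: [511.9, -3.0, -12.4]
orientation: [0.715, 0.699, -0.0, 0.001]
contact_force: [-0.5, -8.8, -1.5]
gripper_width: 0.9
gripper_force: 4.6
```

Request:
move_arm(
  commands=[
    [[0, 0, 0, 0, 0.02, 0, 0], [0, 0, 0, 0, 0.02, 0, 0], [0, 0, 0, 0, 0.02, 0, 0], [0, 0, 0, 0, 0, 0, 0], [0, 0, 0, 0, 0, 0, 0], [0, 0, 0, 0, 0, 0, 0], [0, 0, 0, 0, 0, 0, 0], [0, 0, 0, 0, 0, 0, 0], [0, 0, 0, 0, 0, 0, 0], [0, 0, 0, 0, 0, 0, 0]],
  ],
)

```text
clock: 24.55
tcp_pos: [511.8, -2.8, -12.4]
orientation: [0.715, 0.699, -0.001, 0.002]
contact_force: [-1.9, -14.4, -0.7]
gripper_width: 0.1
gripper_force: 7.0
```

```bash
python3 look.py
python3 - <<'E'
from geo import *
print(pts([*p[:3],0.035,BU])["sc"])
E
```

```text
t 24.55 tcp [511.8  -2.8 -12.4] yaw 88.7 F [ -1.9 -14.4  -0.7] board [-38.7 -64.5] q [-0.24  0.25  1.92 -0.01  0.97 -0.21] w 0.1
0.04041431697674467 [-91.76880672 -97.88770862]
mount px 417 x 231 283 y 182 216
231 184 213; 237 182 216; 243 210 216; 249 211 215; 255 209 215; 261 209 215; 267 209 215; 273 210 213; 279 210 211; [496.23293892 114.08649051  30.        ]
```

The block stalls at 0.04 rad, where the pictures put the screw, with a 14.4 N press, so it is bedded. Now I'll back off and lift.

Request:
move_arm(
  commands=[
    [[0, 0, 0, 0, -0.08, 0, 0], [0, 0, 0, 0, -0.12, 0, 0], [0, 0, 0, 0, -0.2, 0, 0], [0, 0, 0, 0, -0.25, 0, 0], [0, 0, 0, 0, -0.25, 0, 0], [0, 0, 0, 0, 0, 0.5, 0], [0, 0, 0, 0, 0, 0.6, 0], [0, 0, 0, 0, 0, 0.6, 0], [0, 0, 0, 0, 0, 0.6, 0], [0, 0, 0, 0, 0, 0, 0]],
  ],
)

```text
clock: 25.6
tcp_pos: [513.7, -23.1, 48.0]
orientation: [0.715, 0.699, 0.001, 0.002]
contact_force: [0.2, 0.5, 0.2]
gripper_width: 0.4
gripper_force: 0.0
```

Run:
```python
from geo import *
from cell import r
s=r.state(); show(s)
x=r.snapshot("wrist"); pickle.dump((s,x),open("w3.pkl","wb"))
im=x["image"].astype(int)
# black knob: brass blob + dark blob left; report dark blob pixels & brass blob
T=x["tool_from_camera"]; f=192/np.tan(np.radians(x["vertical_fov"]/2))
from scipy.spatial.transform import Rotation as Ro
Rw=Ro.from_quat(s["orientation"]).as_matrix()
def pw(q):
    c=T[:3,:3].T@(Rw.T@(np.array(q)-s["tcp_pos"])-T[:3,3]); return (f*c[:2]/c[2]+[x["cx"],x["cy"]]).round(1)
P=pts(p[:5]); K=P["kn"]
pk=pw([*K[:2],54]); pk2=pw([*K[:2],25]); print("pred knob top/bottom",pk,pk2,"piv",pw([*W(PIV),29]),"pred tip",pw([*blk(-110,18,.04),30]),pw([*blk(-110,-92,.04),30]))
m=(im.max(2)<45).astype(np.uint8); n,l,st,c=cv2.connectedComponentsWithStats(m)
for i in range(1,n):
    if 60<st[i,4]<3000 and abs(c[i]-(pk+pk2)/2).max()<60: print("dark",st[i],c[i].round(1))
cv2.imwrite("pics/w3.png",x["image"][:,:,::-1])
yw=np.degrees(TH+BU)-135+90+180
kn=K[:2]; t=np.radians(yw); u=np.array([np.cos(t),np.sin(t)])
go(s,kn+u*25,s["tcp_pos"][2],yw); go(s,kn+u*25,4,yw)
```

```text
t 25.6 tcp [513.7 -23.1  48. ] yaw 88.7 F [0.2 0.5 0.2] board [-35.5 -84.6] q [-0.28  0.15  1.89  0.    1.09 -0.26] w 0.4
pred knob top/bottom [133.4 247.4] [147.1 229.7] piv [190.2 188.8] pred tip [220.4  -3.5] [225.3 175.8]
dark [126 224  28  31 558] [139.8 239.1]
to [415.9 -19.2] 48.04886909027543 yaw 132.2 | shift units [-3.91  0.15  0.  ] turn units 5.43
to [415.9 -19.2] 4 yaw 132.2 | shift units [-3.91  0.15 -1.76] turn units 5.43
```

Request:
move_arm(
  commands=[
    [[0, 0, 0.54, -0.39, 0.015, 0, 0], [0, 0, 0.54, -0.39, 0.015, 0, 0], [0, 0, 0.54, -0.39, 0.015, 0, 0], [0, 0, 0.54, -0.39, 0.015, 0, 0], [0, 0, 0.54, -0.39, 0.015, 0, 0], [0, 0, 0.54, -0.39, 0.015, 0, 0], [0, 0, 0.54, -0.39, 0.015, 0, 0], [0, 0, 0.54, -0.39, 0.015, 0, 0], [0, 0, 0.54, -0.39, 0.015, 0, 0], [0, 0, 0.54, -0.39, 0.015, 0, 0]],
  ],
)

```text
clock: 26.65
tcp_pos: [412.8, -18.5, 44.3]
orientation: [0.406, 0.914, 0.0, -0.001]
contact_force: [0.7, 0.2, 0.7]
gripper_width: 0.9
gripper_force: 0.0
```

Run:
```python
from geo import *
s,x=pickle.load(open("w3.pkl","rb")); im=x["image"].astype(int)
m=(im[:,:,0]>im[:,:,2]*2.3)&(im[:,:,0]>70)&(im[:,:,1]<im[:,:,0]*.66)
for row in(30,60,90,120,150): 
    q=np.nonzero(m[row,180:450])[0]+180; print(row,q[:1],ray(x,(q[0],row),30,s).round(1),(R(.04).T@(toboard(ray(x,(q[0],row),30,s))-PIN)).round(1))
for col in(240,300,350):
    q=np.nonzero(m[120:260,col])[0]+120; print(col,q[-1:],(R(.04).T@(toboard(ray(x,(col,q[-1]),30,s))-PIN)).round(1))
```

```text
30 [223] [496.7  95.5] [-109.   -0.]
60 [224] [496.5  78.4] [-108.9  -17.1]
90 [224] [495.6  60.4] [-109.4  -35.1]
120 [225] [495.3  41.5] [-109.2  -54. ]
150 [226] [495.   21.6] [-109.1  -74. ]
240 [172] [-99.8 -89.3]
300 [172] [-58.2 -89.3]
350 [172] [-23.4 -89.4]
```

Request:
move_arm(
  commands=[
    [[0, 0, 0, 0, 0, -0.3, 0], [0, 0, 0, 0, 0, -0.3, 0], [0, 0, 0, 0, 0, -0.3, 0], [0, 0, 0, 0, 0, -0.3, 0], [0, 0, 0, 0, 0, -0.2, 0], [0, 0, 0, 0, 0, -0.2, 0], [0, 0, 0, 0, 0, -0.16, 0], [0, 0, 0, 0, 0, 0, 0], [0, 0, 0, 0, 0, 0, 0], [0, 0, 0, 0, 0, 0, 0]],
  ],
)

```text
clock: 27.65
tcp_pos: [414.2, -18.9, 1.3]
orientation: [0.408, 0.913, 0.0, 0.0]
contact_force: [-0.1, -0.2, 0.3]
gripper_width: 0.3
gripper_force: 0.0
```

```bash
cat > knob.py <<'E'
from geo import *
from cell import r
s=r.state(); show(s)
pv=W(PIV); t=np.radians(yaw(s)); u=np.array([np.cos(t),np.sin(t)]); v=s["tcp_pos"][:2]-pv
F=s["contact_force"][:2]
print("rel pivot",v.round(1),"along face normal",(v@u).round(1),"radial",(v@[-u[1],u[0]]).round(1),"F normal",(F@u).round(1),"F rad",(F@[-u[1],u[0]]).round(1))
c=v
for k in(0.1,0.2,.4,.8):
    w=R(k)@c-c; print("turn rad",k,"shift units",(w/25).round(3),"turn units",round(k/np.radians(8),2))
E
python3 knob.py
```

```text
t 27.65 tcp [414.2 -18.9   1.3] yaw 131.9 F [-0.1 -0.2  0.3] board [-135.1  -86.8] q [-0.34 -0.02  2.18  0.    0.98 -1.07] w 0.3
rel pivot [-54.1 -13.4] along face normal 26.1 radial 49.2 F normal -0.1 F rad 0.2
turn rad 0.1 shift units [ 0.064 -0.213] turn units 0.72
turn rad 0.2 shift units [ 0.15  -0.419] turn units 1.43
turn rad 0.4 shift units [ 0.379 -0.8  ] turn units 2.86
turn rad 0.8 shift units [ 1.04  -1.389] turn units 5.73
```

Request:
move_arm(
  commands=[
    [[0, 0, 0, 0.027, -0.03, 0, 0], [0, 0, 0, 0.027, -0.03, 0, 0], [0, 0, 0, 0.027, -0.03, 0, 0], [0, 0, 0, 0.027, -0.03, 0, 0], [0, 0, 0, 0.027, -0.03, 0, 0], [0, 0, 0, 0.027, -0.03, 0, 0], [0, 0, 0, 0.027, -0.03, 0, 0], [0, 0, 0, 0.027, -0.03, 0, 0], [0, 0, 0, 0.027, -0.03, 0, 0], [0, 0, 0, 0, 0, 0, 0]],
  ],
)

```text
clock: 28.65
tcp_pos: [419.6, -25.2, 0.9]
orientation: [0.408, 0.913, 0.0, -0.001]
contact_force: [-1.7, 2.6, 2.3]
gripper_width: 0.3
gripper_force: 1.2
```

Request:
move_arm(
  commands=[
    [[0, 0, 0, 0.027, -0.03, 0, 0], [0, 0, 0, 0.027, -0.03, 0, 0], [0, 0, 0, 0.027, -0.03, 0, 0], [0, 0, 0, 0, 0, 0, 0], [0, 0, 0, 0, 0, 0, 0], [0, 0, 0, 0, 0, 0, 0], [0, 0, 0, 0, 0, 0, 0], [0, 0, 0, 0, 0, 0, 0], [0, 0, 0, 0, 0, 0, 0], [0, 0, 0, 0, 0, 0, 0]],
  ],
)

```text
clock: 29.65
tcp_pos: [421.8, -27.8, 0.9]
orientation: [0.408, 0.913, -0.0, -0.0]
contact_force: [-3.6, 1.4, -0.2]
gripper_width: 0.5
gripper_force: 1.4
```

```bash
python3 knob.py
```

```text
t 29.65 tcp [421.8 -27.8   0.9] yaw 131.9 F [-3.6  1.4 -0.2] board [-127.   -95.1] q [-0.35  0.    2.16 -0.    0.98 -1.08] w 0.5
rel pivot [-46.5 -22.3] along face normal 14.5 radial 49.5 F normal 3.4 F rad 1.7
turn rad 0.1 shift units [ 0.098 -0.181] turn units 0.72
turn rad 0.2 shift units [ 0.214 -0.352] turn units 1.43
turn rad 0.4 shift units [ 0.493 -0.654] turn units 2.86
turn rad 0.8 shift units [ 1.203 -1.064] turn units 5.73
```

Run:
```python
from geo import *
from cell import r
c=r.state()["tcp_pos"][:2]-W(PIV)
for k in range(30):
    w=(R(.06*(k+1))@c-R(.06*k)@c)/25; print(w.round(3).tolist(),end=" ")
    if k%10==9: print()
```

```text
[0.057, -0.11] [0.063, -0.106] [0.069, -0.102] [0.075, -0.098] [0.081, -0.093] [0.087, -0.088] [0.092, -0.083] [0.097, -0.077] [0.101, -0.071] [0.105, -0.065] 
[0.109, -0.059] [0.112, -0.052] [0.115, -0.045] [0.118, -0.038] [0.12, -0.031] [0.121, -0.024] [0.123, -0.017] [0.123, -0.009] [0.124, -0.002] [0.124, 0.006] 
[0.123, 0.013] [0.122, 0.02] [0.121, 0.028] [0.119, 0.035] [0.116, 0.042] [0.114, 0.049] [0.11, 0.056] [0.107, 0.062] [0.103, 0.068] [0.099, 0.074]
```

Request:
move_arm(
  commands=[
    [[0, 0, 0.41, 0.057, -0.11, 0, 0], [0, 0, 0.41, 0.063, -0.106, 0, 0], [0, 0, 0.41, 0.069, -0.102, 0, 0], [0, 0, 0.41, 0.075, -0.098, 0, 0], [0, 0, 0.41, 0.081, -0.093, 0, 0], [0, 0, 0.41, 0.087, -0.088, 0, 0], [0, 0, 0.41, 0.092, -0.083, 0, 0], [0, 0, 0.41, 0.097, -0.077, 0, 0], [0, 0, 0.41, 0.101, -0.071, 0, 0], [0, 0, 0.41, 0.105, -0.065, 0, 0]],
  ],
)

```text
clock: 30.65
tcp_pos: [442.7, -49.7, 0.8]
orientation: [0.132, 0.991, 0.0, -0.0]
contact_force: [-2.6, 3.5, -0.1]
gripper_width: 0.4
gripper_force: 1.6
```

```bash
python3 knob.py
```

```text
t 30.65 tcp [442.7 -49.7   0.8] yaw 164.8 F [-2.6  3.5 -0.1] board [-104.8 -115.7] q [-0.39  0.06  2.1   0.    0.98 -1.69] w 0.4
rel pivot [-25.6 -44.2] along face normal 13.1 radial 49.4 F normal 3.4 F rad -2.7
turn rad 0.1 shift units [ 0.182 -0.093] turn units 0.72
turn rad 0.2 shift units [ 0.372 -0.168] turn units 1.43
turn rad 0.4 shift units [ 0.769 -0.259] turn units 2.86
turn rad 0.8 shift units [ 1.579 -0.198] turn units 5.73
```

Request:
move_arm(
  commands=[
    [[0, 0, 0.41, 0.109, -0.059, 0, 0], [0, 0, 0.41, 0.112, -0.052, 0, 0], [0, 0, 0.41, 0.115, -0.045, 0, 0], [0, 0, 0.41, 0.118, -0.038, 0, 0], [0, 0, 0.41, 0.12, -0.031, 0, 0], [0, 0, 0.41, 0.121, -0.024, 0, 0], [0, 0, 0.41, 0.123, -0.017, 0, 0], [0, 0, 0.41, 0.123, -0.009, 0, 0], [0, 0, 0.41, 0.124, -0.002, 0, 0], [0, 0, 0.41, 0.124, 0.006, 0, 0]],
  ],
)

```text
clock: 31.65
tcp_pos: [472.1, -56.8, 0.8]
orientation: [-0.153, 0.988, 0.0, -0.0]
contact_force: [-4.1, 1.8, 0.9]
gripper_width: 0.6
gripper_force: 1.6
```

```bash
python3 knob.py
python3 - <<'E'
from geo import *
from cell import r
s=r.state(); v=R(TH).T@(s["tcp_pos"][:2]-W(PIV)); a=np.arctan2(v[1],v[0]); print("tcp angle",a,"knob angle approx", a+np.arctan2(13,49.4), "bu",a+np.arctan2(13,49.4)+np.pi/2+.785)
c=s["tcp_pos"][:2]-W(PIV)
for k in range(14):
    w=(R(.04*(k+1))@c-R(.04*k)@c)/25; print(w.round(3).tolist(),end=" ")
E
```

```text
t 31.65 tcp [472.1 -56.8   0.8] yaw -162.4 F [-4.1  1.8  0.9] board [ -75.  -120.9] q [-0.37  0.14  2.01 -0.    0.99 -2.25] w 0.6
rel pivot [  3.8 -51.2] along face normal 11.8 radial 50.0 F normal 3.4 F rad -3.0
turn rad 0.1 shift units [0.204 0.026] turn units 0.72
turn rad 0.2 shift units [0.404 0.071] turn units 1.43
turn rad 0.4 shift units [0.786 0.222] turn units 2.86
turn rad 0.8 shift units [1.424 0.732] turn units 5.73
tcp angle -1.4332033609955108 knob angle approx -1.175879646024422 bu 1.1799166807704746
[0.082, 0.008] [0.081, 0.011] [0.081, 0.014] [0.08, 0.018] [0.08, 0.021] [0.079, 0.024] [0.078, 0.027] [0.077, 0.03] [0.075, 0.033] [0.074, 0.036] [0.072, 0.039] [0.071, 0.042] [0.069, 0.045] [0.067, 0.047]
```

Request:
move_arm(
  commands=[
    [[0, 0, 0.22, 0.082, 0.008, 0, 0], [0, 0, 0.22, 0.081, 0.011, 0, 0], [0, 0, 0.22, 0.081, 0.014, 0, 0], [0, 0, 0.22, 0.08, 0.018, 0, 0], [0, 0, 0.22, 0.08, 0.021, 0, 0], [0, 0, 0.22, 0.079, 0.024, 0, 0], [0, 0, 0.22, 0.078, 0.027, 0, 0], [0, 0, 0.22, 0.077, 0.03, 0, 0], [0, 0, 0, 0, 0, 0, 0], [0, 0, 0, 0, 0, 0, 0]],
  ],
)

```text
clock: 32.65
tcp_pos: [489.2, -53.5, 1.3]
orientation: [-0.272, 0.962, -0.001, 0.001]
contact_force: [-1.9, -0.5, -0.4]
gripper_width: 0.3
gripper_force: 0.9
```

```bash
cat > k2.py <<'E'
from geo import *
from cell import r
s=r.state(); v=R(TH).T@(s["tcp_pos"][:2]-W(PIV)); show(s)
t=np.radians(yaw(s)); u=np.array([np.cos(t),np.sin(t)])
# knob centre: 14 mm ahead of TCP along -u at radius 48
w=s["tcp_pos"][:2]-W(PIV)-13.5*u; n=np.array([-u[1],u[0]])
g=[l for l in np.roots([1,2*(w@n),w@w-48**2]).real]; l=min(g,key=abs); k=R(TH).T@(w+l*n); ka=np.arctan2(k[1],k[0])
F=s["contact_force"][:2]; tang=R(TH)@[-np.sin(ka),np.cos(ka)]
print("slide on face",round(l,1),"knob angle",ka,"bu",ka+np.pi/2+.785,"F tang",(-F@tang).round(1),"F",np.linalg.norm(F).round(1))
c=w+l*n; dl=0
for st in(.01,.02): print("knob shift units for",st,((R(st)@c-c)/25).round(4))
E
python3 k2.py
```

```text
t 32.65 tcp [489.2 -53.5   1.3] yaw -148.5 F [-1.9 -0.5 -0.4] board [ -58.1 -116.5] q [-0.35  0.18  1.97 -0.    0.99 -2.48] w 0.3
slide on face -4.2 knob angle -0.8267481844517846 bu 1.529048142343112 F tang 1.8 F 2.0
knob shift units for 0.01 [0.0149 0.0122]
knob shift units for 0.02 [0.0296 0.0245]
```

Request:
move_arm(
  commands=[
    [[0, 0, 0.12, 0.03, 0.024, 0, 0], [0, 0, 0.12, 0.03, 0.025, 0, 0], [0, 0, 0.12, 0.029, 0.025, 0, 0], [0, 0, 0.12, 0.029, 0.026, 0, 0], [0, 0, 0, 0, 0, 0, 0], [0, 0, 0, 0, 0, 0, 0], [0, 0, 0, 0, 0, 0, 0], [0, 0, 0, 0, 0, 0, 0], [0, 0, 0, 0, 0, 0, 0], [0, 0, 0, 0, 0, 0, 0]],
  ],
)

```text
clock: 33.65
tcp_pos: [491.3, -50.3, 1.0]
orientation: [-0.304, 0.953, 0.0, 0.0]
contact_force: [-1.2, -0.3, 0.7]
gripper_width: 0.3
gripper_force: 0.7
```

```bash
python3 k2.py
```

```text
t 33.65 tcp [491.3 -50.3   1. ] yaw -144.6 F [-1.2 -0.3  0.7] board [ -56.2 -113.3] q [-0.35  0.18  1.96  0.    1.   -2.54] w 0.3
slide on face -2.3 knob angle -0.7575400932704791 bu 1.5982562335244175 F tang 1.1 F 1.3
knob shift units for 0.01 [0.014  0.0132]
knob shift units for 0.02 [0.0278 0.0265]
```

Request:
move_arm(
  commands=[
    [[0, 0, 0.1, 0.029, 0.026, 0, 0], [0, 0, 0.1, 0.028, 0.027, 0, 0], [0, 0, 0.1, 0.028, 0.027, 0, 0], [0, 0, 0, 0, 0, 0, 0], [0, 0, 0, 0, 0, 0, 0], [0, 0, 0, 0, 0, 0, 0], [0, 0, 0, 0, 0, 0, 0], [0, 0, 0, 0, 0, 0, 0], [0, 0, 0, 0, 0, 0, 0], [0, 0, 0, 0, 0, 0, 0]],
  ],
)

```text
clock: 34.65
tcp_pos: [493.4, -48.5, 1.0]
orientation: [-0.324, 0.946, 0.0, 0.0]
contact_force: [-0.9, -1.5, 1.3]
gripper_width: 0.3
gripper_force: 1.0
```

```bash
python3 k2.py
```

```text
t 34.65 tcp [493.4 -48.5   1. ] yaw -142.2 F [-0.9 -1.5  1.3] board [ -54.2 -111.3] q [-0.34  0.19  1.96  0.    1.   -2.57] w 0.3
slide on face -1.9 knob angle -0.7016475708408261 bu 1.6541487559540706 F tang 1.7 F 1.8
knob shift units for 0.01 [0.0132 0.0139]
knob shift units for 0.02 [0.0263 0.028 ]
```

Request:
move_arm(
  commands=[
    [[0, 0, 0.1, 0.026, 0.028, 0, 0], [0, 0, 0.1, 0.026, 0.028, 0, 0], [0, 0, 0, 0, 0, 0, 0], [0, 0, 0, 0, 0, 0, 0], [0, 0, 0, 0, 0, 0, 0], [0, 0, 0, 0, 0, 0, 0], [0, 0, 0, 0, 0, 0, 0], [0, 0, 0, 0, 0, 0, 0], [0, 0, 0, 0, 0, 0, 0], [0, 0, 0, 0, 0, 0, 0]],
  ],
)

```text
clock: 35.65
tcp_pos: [494.7, -47.2, 1.0]
orientation: [-0.337, 0.941, 0.0, -0.0]
contact_force: [-0.9, -3.2, -0.7]
gripper_width: 0.1
gripper_force: 1.3
```

```bash
python3 k2.py
```

```text
t 35.65 tcp [494.7 -47.2   1. ] yaw -140.6 F [-0.9 -3.2 -0.7] board [ -53.  -109.9] q [-0.34  0.19  1.96  0.    1.   -2.6 ] w 0.1
slide on face -1.6 knob angle -0.6633408172866849 bu 1.6924555095082117 F tang 3.0 F 3.3
knob shift units for 0.01 [0.0127 0.0144]
knob shift units for 0.02 [0.0252 0.029 ]
```

Request:
move_arm(
  commands=[
    [[0, 0, 0.1, 0.025, 0.029, 0, 0], [0, 0, 0.1, 0.025, 0.029, 0, 0], [0, 0, 0, 0, 0, 0, 0], [0, 0, 0, 0, 0, 0, 0], [0, 0, 0, 0, 0, 0, 0], [0, 0, 0, 0, 0, 0, 0], [0, 0, 0, 0, 0, 0, 0], [0, 0, 0, 0, 0, 0, 0], [0, 0, 0, 0, 0, 0, 0], [0, 0, 0, 0, 0, 0, 0]],
  ],
)

```text
clock: 36.65
tcp_pos: [495.6, -46.6, 1.0]
orientation: [-0.351, 0.937, -0.001, -0.001]
contact_force: [-2.8, -6.1, 0.6]
gripper_width: 0.0
gripper_force: 3.2
```

```bash
python3 k2.py
```

```text
t 36.65 tcp [495.6 -46.6   1. ] yaw -138.9 F [-2.8 -6.1  0.6] board [ -52.1 -109.3] q [-0.34  0.19  1.95 -0.    1.   -2.62] w 0.0
slide on face -1.5 knob angle -0.6422141800158276 bu 1.713582146779069 F tang 6.5 F 6.7
knob shift units for 0.01 [0.0124 0.0147]
knob shift units for 0.02 [0.0246 0.0295]
```

The nose has met the block (bu is about 1.71 rad) and the force is rising. I'll turn on gently to about 12 N.

Request:
move_arm(
  commands=[
    [[0, 0, 0, 0.02, 0.024, 0, 0], [0, 0, 0, 0.02, 0.024, 0, 0], [0, 0, 0, 0, 0, 0, 0], [0, 0, 0, 0, 0, 0, 0], [0, 0, 0, 0, 0, 0, 0], [0, 0, 0, 0, 0, 0, 0], [0, 0, 0, 0, 0, 0, 0], [0, 0, 0, 0, 0, 0, 0], [0, 0, 0, 0, 0, 0, 0], [0, 0, 0, 0, 0, 0, 0]],
  ],
)

```text
clock: 37.65
tcp_pos: [496.0, -46.3, 1.0]
orientation: [-0.351, 0.936, -0.001, -0.002]
contact_force: [-5.9, -9.8, 2.1]
gripper_width: 0.6
gripper_force: 5.4
```

```bash
python3 k2.py
```

```text
t 37.65 tcp [496.  -46.3   1. ] yaw -138.9 F [-5.9 -9.8  2.1] board [ -51.8 -109. ] q [-0.33  0.19  1.95 -0.    1.   -2.62] w 0.6
slide on face -1.6 knob angle -0.6325622344166114 bu 1.7232340923782852 F tang 11.3 F 11.4
knob shift units for 0.01 [0.0122 0.0148]
knob shift units for 0.02 [0.0243 0.0297]
```

Request:
move_arm(
  commands=[
    [[0, 0, 0, 0.008, 0.01, 0, 0], [0, 0, 0, 0, 0, 0, 0], [0, 0, 0, 0, 0, 0, 0], [0, 0, 0, 0, 0, 0, 0], [0, 0, 0, 0, 0, 0, 0], [0, 0, 0, 0, 0, 0, 0], [0, 0, 0, 0, 0, 0, 0], [0, 0, 0, 0, 0, 0, 0], [0, 0, 0, 0, 0, 0, 0], [0, 0, 0, 0, 0, 0, 0]],
  ],
)

```text
clock: 38.65
tcp_pos: [496.1, -46.2, 1.0]
orientation: [-0.351, 0.936, -0.001, -0.002]
contact_force: [-5.9, -10.0, 2.3]
gripper_width: 0.5
gripper_force: 5.7
```

Request:
move_arm(
  commands=[
    [[0, 0, 0, -0.06, -0.053, 0, 0], [0, 0, 0, -0.1, -0.09, 0, 0], [0, 0, 0, -0.2, -0.18, 0, 0], [0, 0, 0, -0.2, -0.18, 0, 0], [0, 0, 0, -0.2, -0.18, 0, 0], [0, 0, 0, 0, 0, 0.5, 0], [0, 0, 0, 0, 0, 0.8, 0], [0, 0, 0, 0, 0, 0.8, 0], [0, 0, 0, 0, 0, 0.8, 0], [0, 0, 0, 0, 0, 0, 0]],
  ],
)

```text
clock: 39.65
tcp_pos: [480.9, -62.3, 77.2]
orientation: [-0.35, 0.937, -0.002, 0.003]
contact_force: [0.3, 0.2, -0.5]
gripper_width: 0.1
gripper_force: 0.0
```

Run:
```python
from geo import *
from cell import r
s=r.state(); show(s)
x=r.snapshot("side"); im=x["image"].astype(int)
m=(im[:,:,0]>im[:,:,2]*2.6)&(im[:,:,0]>70)&(im[:,:,1]<im[:,:,0]*.62)
for c in range(237,285,6):
    q=np.nonzero(m[200:222,c])[0]+200; print(c,q[:1],q[-1:],end="; ")
# brass/black: knob predicted
P=pts([*p[:3],.04,1.725]); print("\npred knob",(proj(d["side"],[P["kn"]])[0]+p[7:9]).round(1),(proj(d["side"],[[*P["kn"][:2],25]])[0]+p[7:9]).round(1))
a=x["image"]; mm=(im.max(2)<40).astype(np.uint8); n,l,st,c=cv2.connectedComponentsWithStats(mm)
for i in range(1,n):
    if 15<st[i,4]<400 and 240<c[i][0]<330 and 130<c[i][1]<230: print("dark",st[i],c[i].round(1))
```

```text
t 39.65 tcp [480.9 -62.3  77.2] yaw -139.0 F [ 0.3  0.2 -0.5] board [ -65.8 -125.9] q [-0.38  0.03  1.96  0.    1.15 -2.67] w 0.1
237 [200] [216]; 243 [210] [213]; 249 [211] [214]; 255 [210] [215]; 261 [209] [214]; 267 [212] [215]; 273 [210] [213]; 279 [209] [211]; 
pred knob [273.3 161.3] [273.1 170.8]
dark [271 162   4  10  34] [272.4 166.1]
dark [251 192  17   4  38] [257.9 193.4]
dark [250 195  17   4  25] [257.5 196.9]
dark [254 197  17   7  42] [262.3 200.3]
```

The knob is where it was left at bu ≈ 1.72 rad, the block is still on the screw, and the arm is clear. Handing in.

```bash
python3 -c "
from cell import r
print(r.finish_job())"
```

```text
the job is handed in; nothing more can be done
None
```

The job is handed in: the block was pressed home on the lay screw at 14.4 N, then nipped by the turn button at about 11.5 N on the knob (about 1.72 rad) with the arm clear, and the fingertips turned out to end about 30 mm short of the stated TCP, which I measured and allowed for.

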